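Push the dough roller up its stand to the stop

TASK

Push the wooden dough roller up the sloping metal stand with the fingers, over the crest and into the seat at the top, so that it lies at rest against the stop. Push gently and stay with it all the way up: it must not run away from the fingers and roll back down the slope. Do not pinch, grip or lift the roller, and leave the other things on the table where they are.

Things in the scene. Friction and masses are not known exactly. Their poses are not given: they have to be found in the camera images.
- roller: wooden cylinder, 50 mm across, 160 mm long, about 0.35 kg, rolls freely; pushed high above mid-height it wedges against the slope; origin at its centre, own y axis along the cylinder (x and z turn as it rolls). At the start it lies across the level land at the foot of the stand, its axis along the stand's y within 0.02 rad, its centre 8 to 35 mm before the slope and 25 mm above the land
- roller_stand: aluminium roller stand fixed to the table, 335 mm long, 180 mm wide (214 mm over its screw-down feet). x axis level, pointing uphill along it, y across, z up; origin at table height, mid-width, where the level land meets the slope (the other points give numbers in this frame). Guides 168 mm apart rise 12 mm above the surface, 16 mm where it meets the seat
- stand_stop (a point): point in the middle of the rubber face of the stop, at x = 206 mm, z = 44 mm in the stand's frame; the stop is an upright plate across the top end of the stand, its upper edge 60 mm above the table
- stand_foot (a point): point mid-width where the level land ends and the slope of 8 degrees begins (x = 0); the land is 4 mm above the table and runs back to a small lip, 9 mm above the table, at x = -118 mm
- stand_crest (a point): point mid-width on the crest, the top of the slope: x = 160 mm, 26.5 mm above the table. Behind it the surface drops 4 mm into the seat, whose floor leans 6 degrees down towards the stop. Let go before its centre has passed the crest, the roller rolls back down
- stand_seat (a point): where the roller's centre is when it rests in the seat against the stop: x = 181 mm, 45.4 mm above the table
- date_stamp: black self-inking date stamp, 36 x 62 x 97 mm high, standing about 0.1 m beyond the stop, off towards the stand's -y; origin at the centre of its underside; leave alone
- press_mould: hand press mould with a green knob, 69 mm wide, 169 mm high, standing about 0.11 m beyond the stop, off towards the stand's +y; origin at the centre of its underside; leave alone
- mould_plate: white round pattern plate, diameter 56 mm, 11 mm high, lying beside the stand on the side of its -y axis; origin at the centre of its underside; leave alone
- marker: black marker pen, 138 x 16 x 18 mm, lying about 75 mm before the low end of the stand; origin at the centre of its underside; leave alone
- roller_a (a point): point on the roller's axis, 45 mm from its centre towards its own +y
- roller_b (a point): point on the roller's axis, 45 mm from its centre towards its own -y
Things that resemble listed ones, but are neither listed nor needed, are in the scene too. Of the things shaped like the roller, the wooden one is meant.

How it is judged:
By the outcome, as a careful person would: the job done as asked, in the order asked, and still so for the second after the job is handed in, with the robot touching nothing.
It also fails if it takes over 38 s, if anything falls off the work surface, if the arm or the gripper's body presses on something with over 40 N, if the wrist force passes 120 N, or if a joint passes its speed limit or range.

ROBOT

A 6-joint arm with a two-finger parallel gripper is mounted at the origin on a cart in front of the work surface, level with it; the furniture and walls round the work are solid. World frame = base frame: x ahead of the robot, y to its left, z up, the work surface at z = 0. Lengths are in m, angles in degrees, forces in N, time in s.
With the tool pointing down it reaches from about 0.375 to 0.9 m from the base axis. Payload 3.1 kg.
Tool frame: the origin (TCP) lies at the very end of the fingers, on their centre line; the grasp point (between the pads) lies 19 mm behind it; z points along the fingers, y is the line along which they close (so a half turn about z gives the same grasp; the last joint's range is limited). The gripper opens to 87 mm and grips with 3 to 60 N. Pads are 19 mm wide; open, the fingers measure 117 mm over their backs; the gripper's body (75 mm by 190 mm) begins 51 mm behind the grasp point.
Start: joints at [60.132, 30.224, 82.088, -0, 67.689, -10.227], TCP at [0.21, 0.589, 0.223] pointing down, gripper open.
Joint ranges: [-176.69, 176.69], [-43.24, 126.21], [12.49, 139.97], [-82, 262], [0, 151.66], [-163.58, 163.58]. Speed limits (degrees/s): [159.86, 159.86, 180, 180, 180, 180].

INTERFACE

Orientations are given as a 3x3 rotation matrix whose columns are the frame's x, y, z axes.
In Python, from rig import bot, imaging gives the robot as it stands.
- The arm moves only by the tool drive_tool, never from a script. Its argument "deltas" is text: rows parted by semicolons, each of 5 numbers parted by spaces: the finger opening in mm, from 0 to 87, then the shift along the world's x, y, z in mm, then the turn about the world's z in rad. In form: jaw dx dy dz twist; .... A call has 1 to 12 rows; each row is the pose to reach, as a shift and turn from the pose commanded when the call began; what a row does not reach only later rows make up. A row lasts 1/10 s, in which the tool goes at most 50 mm and 8.59 degrees, less where a joint would pass 70% of its speed; a pose out of reach is approached as far as the arm can. A call with a gripper value outside its range is refused whole. The fingers move at their own pace and stop on an object; the grip force is fixed at half the most. Time passes only in rows, so rows that repeat a pose let the fingers close. It gives the time, the measured TCP pose, the force, the opening and the grip force at its end, in the units of the state.
- bot.read_state(): the state, without advancing time (a new reading comes with each control period).
- imaging.capture(name): name is "scene" or "top"; returns the picture (480x640x3 uint8, red, green, blue); there is no depth.
- imaging.camera_model(name): a dict with "fx", "fy", "cx", "cy" (pixels), "T" (4x4, takes a point from camera to world coordinates). Camera axes: x right, y down, z forward; pixel columns grow to the right and rows downward; lengths in m; the calibration is good to about 2 mm. A picture is of the moment at which its call begins. camera_model takes no time and is no camera call.
- bot.hand_in(): hands the job in; it is judged then, once.
The state is a dict: "time_s": time; "joint_positions": joint angles; "qvel": joint speeds; "tau": joint torques, N m; "position": TCP position; "tcp_rot": TCP orientation; "force": force on the tool from outside, world axes, zero at the start; "moment": the same for the moment, N m; "opening": opening from 0.0 (shut) to 1.0 (fully open); "grasp_force": force on a finger pad.
Only numpy, scipy, OpenCV 4.12 (cv2) and the standard library are available. Lean on these libraries where they do the work, as an engineer would, in place of code of your own. Each camera call takes 0.05 s, during which the arm holds its last target. There are 200 camera calls.

## Working session

There is one attempt and no reset: what is moved stays moved. The work goes in short steps, Python scripts to look and compute and a tool call to move; the robot and the scene stay as the last step left them, time stands still between calls to the robot, and variables do not carry over. Pictures are saved under pics/ and viewed, at most 10 in all, crops included, and the job is handed in when it is done.

Besides the shell and the picture viewer there is one more tool, called after "Call:" as name(argument=value, ...) on one line, values as JSON. drive_tool: Moves the arm, as the interface text tells. Its arguments: {"type":"object","properties":{"deltas":{"type":"string"}},"required":["deltas"]}

```bash
mkdir -p pics
python3 - <<'E'
from rig import bot, imaging
import cv2
for n in("scene","top"):
    cv2.imwrite(f"pics/{n}0.png",imaging.capture(n)[:,:,::-1]); m=imaging.camera_model(n); print(n,m)
s=bot.read_state(); print(s['position'],s['tcp_rot'],s['force'],s['time_s'])
E
```

```text
scene {'fx': 525.0508424630533, 'fy': 525.0508424630533, 'cx': 315.45532679509824, 'cy': 243.7369130433367, 'T': array([[ 0.65474884, -0.43431723,  0.61860529, -0.12642366],
       [-0.75581851, -0.36916663,  0.54079051, -0.63412345],
       [-0.00650621, -0.82163529, -0.56997642,  0.75651159],
       [ 0.        ,  0.        ,  0.        ,  1.        ]])}
top {'fx': 439.8968456314382, 'fy': 439.8968456314382, 'cx': 311.38367653040416, 'cy': 236.86016629905387, 'T': array([[ 0.0020611 , -0.99513532,  0.09849592,  0.4867419 ],
       [-0.99971499, -0.00439317, -0.02346583,  0.00557917],
       [ 0.02378439, -0.09841948, -0.99486075,  1.18605094],
       [ 0.        ,  0.        ,  0.        ,  1.        ]])}
[0.20971292 0.5880545  0.2216567 ] [[-9.41806470e-01  3.36154071e-01 -1.00627579e-03]
 [ 3.36155384e-01  9.41804918e-01 -1.74758931e-03]
 [ 3.60256223e-04 -1.98415595e-03 -9.99997967e-01]] [ 0.61893277  0.13621475 -0.13767542] 0.1
```

View pics/top0.png

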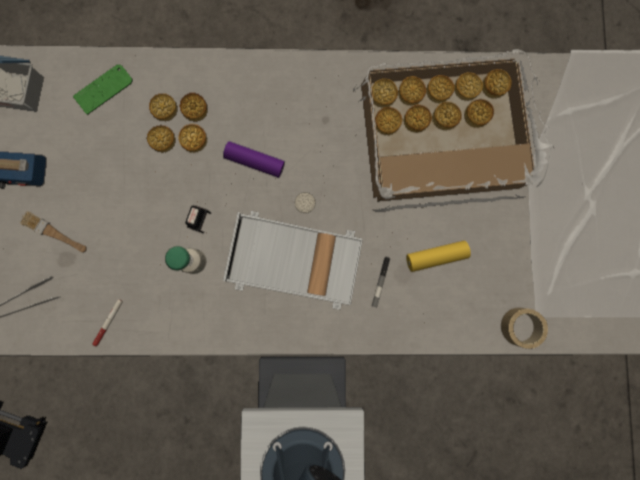

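View pics/scene0.png

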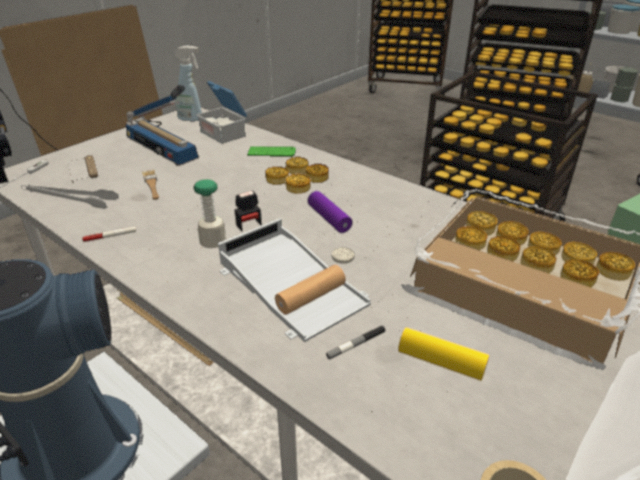

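The top view shows the stand with corners at about (238,215), (228,283), (360,238), (350,303). The stop is at the left, so uphill is roughly world +y. The wooden roller is at about (321,264). In the scene view it is at about (311,289), clear of the other objects. Next I'll measure it and enlarge the stand.

```bash
cat > h.py <<'E'
import numpy as np, cv2
from rig import bot, imaging
def cast(n,uv,z):
    m=imaging.camera_model(n); T=m['T']; uv=np.atleast_2d(uv).astype(float)
    d=np.c_[(uv[:,0]-m['cx'])/m['fx'],(uv[:,1]-m['cy'])/m['fy'],np.ones(len(uv))]@T[:3,:3].T
    return T[:3,3]+d*((z-T[2,3])/d[:,2])[:,None]
def proj(n,P):
    m=imaging.camera_model(n); T=m['T']; p=(np.atleast_2d(P)-T[:3,3])@T[:3,:3]
    return np.c_[p[:,0]/p[:,2]*m['fx']+m['cx'],p[:,1]/p[:,2]*m['fy']+m['cy']]
def roller(n,im,box,z):
    h=cv2.cvtColor(im,cv2.COLOR_RGB2HSV); k=cv2.inRange(h,(5,80,60),(20,255,255))
    x0,y0,x1,y1=box; q=np.zeros_like(k); q[y0:y1,x0:x1]=k[y0:y1,x0:x1]
    c=max(cv2.findContours(q,0,2)[0],key=cv2.contourArea)
    r=cv2.minAreaRect(c); b=cv2.boxPoints(r); 
    return r,b,cast(n,[r[0]],z)[0],cast(n,b,z)
E
python3 - <<'E'
from h import *
im=cv2.imread('pics/top0.png')[:,:,::-1].copy()
r,b,c,B=roller('top',im,(225,200,370,320),.029); print(r,c,B)
s=cv2.imread('pics/scene0.png')[:,:,::-1].copy()
r,b,c,B=roller('scene',s,(210,210,380,340),.029); print(r,c)
cv2.imwrite('pics/crop.png',cv2.resize(im[200:320,215:375,::-1],None,fx=5,fy=5,interpolation=2))
cv2.imwrite('pics/crops.png',cv2.resize(s[210:345,205:385,::-1],None,fx=4.4,fy=4.4,interpolation=2))
E
```

```text
((321.1023254394531, 263.75335693359375), (17.4943904876709, 60.99864959716797), 10.007980346679688) [ 0.53035157 -0.04741955  0.029     ] [[ 0.45588472 -0.01105483  0.029     ]
 [ 0.61377394 -0.03864865  0.029     ]
 [ 0.60588787 -0.08430651  0.029     ]
 [ 0.44806901 -0.05607061  0.029     ]]
((310.1968994140625, 288.4190368652344), (21.663509368896484, 73.43234252929688), 62.44719314575195) [ 0.52746998 -0.04634089  0.029     ]
```

View pics/crop.png

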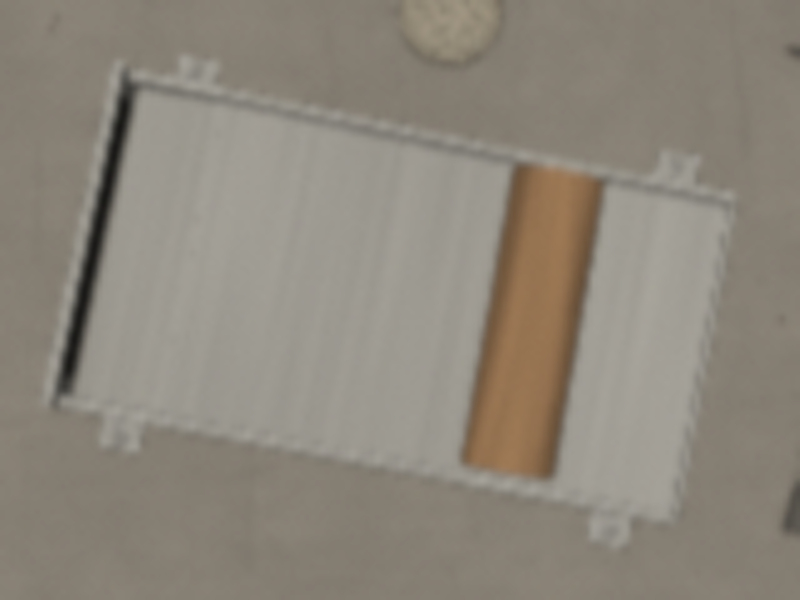

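View pics/crops.png

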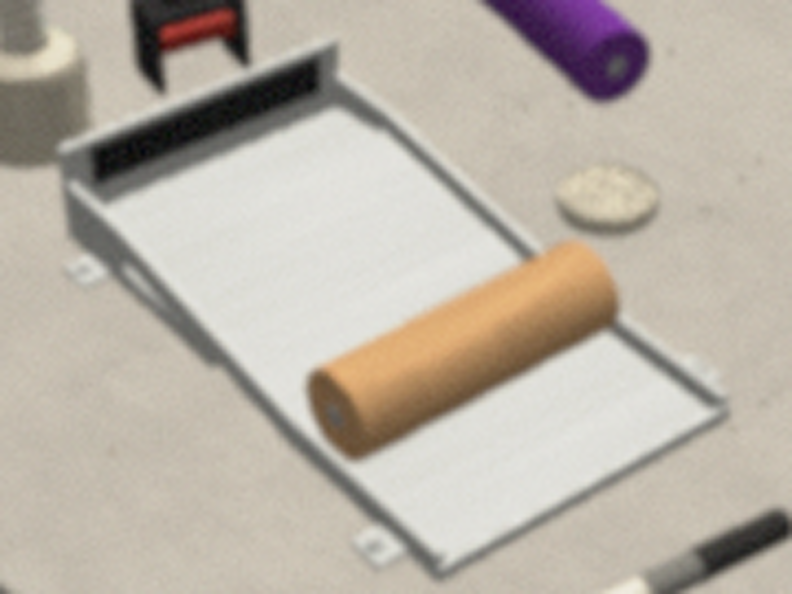

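The crops show the lip corners at crop (735,200) and (672,520), and the stop's top outer corners at about (123,68) and (52,400). The roller lies across the land with about 90 px of free land behind it.

Run:
```python
from h import *
f=lambda p:np.array(p)/5+[215-.4,200-.4]
lip=cast('top',f([[735,200],[672,520]]),.012); stop=cast('top',f([[121,66],[50,402]]),.06)
lm,sm=lip.mean(0),stop.mean(0); print(lip,stop,np.linalg.norm(lip[0]-lip[1]),np.linalg.norm(stop[0]-stop[1]))
d=(sm-lm)[:2]; print(np.linalg.norm(d),np.degrees(np.arctan2(d[1],d[0])))
for e in(lip,stop):
    v=(e[0]-e[1])[:2]; print(np.degrees(np.arctan2(v[1],v[0]))+90)
# scene check
g=lambda p:np.array(p)/4.4+[205-.4,210-.4]
l2=cast('scene',g([[725,408],[440,575]]),.009); s2=cast('scene',g([[337,42],[62,150]]),.06)
print(l2,s2,l2.mean(0),s2.mean(0)); d=(s2.mean(0)-l2.mean(0))[:2];print(np.linalg.norm(d),np.degrees(np.arctan2(d[1],d[0])))
# roller in the stand frame; axis direction from top
th=np.radians(80); u=np.array([np.cos(th),np.sin(th)])
for c in ([.53035,-.04742],[.52747,-.04634]):
    print('roller x from lip',(np.array(c)-lm[:2])@u*1e3-118)
```

```text
[[ 0.59617295 -0.15716686  0.012     ]
 [ 0.42580387 -0.12212904  0.012     ]] [[0.65970129 0.16623323 0.06      ]
 [0.48729789 0.19897626 0.06      ]] 0.17393468094545364 0.17548514938457987
0.3282597234967522 79.0219995889625
78.37868276311656
79.24639761451317
[[ 0.59292377 -0.15787315  0.009     ]
 [ 0.4181549  -0.1275693   0.009     ]] [[0.6555329  0.16250433 0.06      ]
 [0.48346364 0.19883713 0.06      ]] [ 0.50553934 -0.14272122  0.009     ] [0.56949827 0.18067073 0.06      ]
0.32965603337178967 78.81268363821493
roller x from lip -23.811096389563318
roller x from lip -23.247610767990906
```

Call:
drive_tool(deltas="87 10 -23 0 -0.05; 87 29 -66 0 -0.14; 87 48 -109 0 -0.23; 87 67 -152 0 -0.32; 87 86 -195 0 -0.41; 87 105 -238 0 -0.5; 87 124 -281 0 -0.59; 87 143 -324 0 -0.68; 87 162 -367 0 -0.77; 87 181 -410 0 -0.86; 87 200 -453 0 -0.95; 87 219 -496 0 -1.04")

```text
time_s: 1.3
position: [0.4293, 0.0908, 0.2225]
tcp_rot: [[-0.183, 0.983, -0.0], [0.983, 0.183, 0.0], [0.0, -0.0, -1.0]]
force: [0.6, 1.0, -0.8]
opening: 0.995
grasp_force: 0.0
```

Call:
drive_tool(deltas="87 19 -43 0 -0.09; 87 38 -86 0 -0.18; 87 57 -129 0 -0.27; 87 76 -172 0 -0.36; 87 87 -199 0 -0.377; 87 87 -199 -40 -0.377; 87 87 -199 -80 -0.377; 87 87 -199 -120 -0.377; 87 87 -199 -150 -0.377; 87 87 -199 -150 -0.377; 87 87 -199 -150 -0.377")

```text
time_s: 2.4
position: [0.5159, -0.1063, 0.0724]
tcp_rot: [[0.188, 0.982, -0.001], [0.982, -0.188, 0.001], [0.0, -0.001, -1.0]]
force: [-0.4, -0.8, 0.5]
opening: 0.999
grasp_force: 0.0
```

Run:
```python
from h import *
s=bot.read_state(); R=s['tcp_rot']; print(s['position'],np.degrees(np.arctan2(R[1,1],R[0,1])),R[:,2],s['force'],s['time_s'])
cv2.imwrite('pics/s1.png',imaging.capture('scene')[:,:,::-1])
```

```text
[ 0.51589329 -0.10629316  0.0724043 ] -10.827801294637307 [-1.18737190e-03  5.26863061e-04 -9.99999156e-01] [-0.35437003 -0.79148261  0.47690127] 2.4
```

View pics/s1.png

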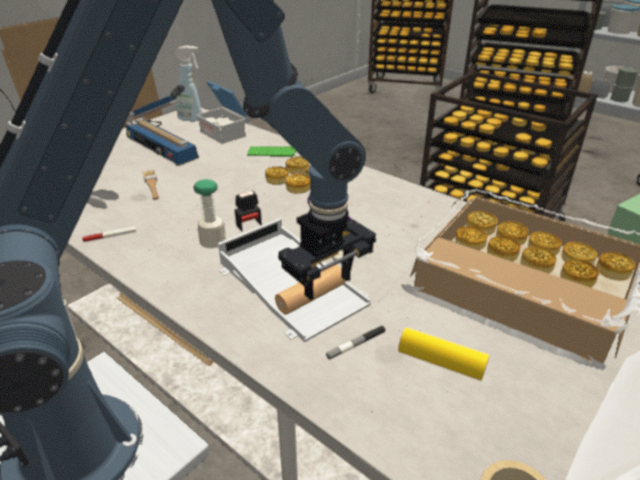

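The fingers hang just behind the roller, at about (325,285), spread along its axis, and the marker and plate are clear. Next I'll lower them and make gentle contact.

Call:
drive_tool(deltas="87 0 0 -30 0; 87 0 0 -58 0; 87 0 0 -58 0; 87 1 5 -58 0; 87 2 10 -58 0; 87 2.5 14 -58 0; 87 3 17 -58 0; 87 3.5 19 -58 0; 87 4 21 -58 0; 87 4.5 23 -58 0; 87 5 25 -58 0; 87 5 27 -58 0")

```text
time_s: 3.65
position: [0.5211, -0.0793, 0.0145]
tcp_rot: [[0.188, 0.982, -0.0], [0.982, -0.188, 0.0], [0.0, -0.0, -1.0]]
force: [-0.0, 0.1, 0.9]
opening: 0.999
grasp_force: 0.0
```

Run:
```python
from h import *
im=imaging.capture('scene'); r,b,c,B=roller('scene',im,(210,210,380,340),.029); print(r,c)
cv2.imwrite('pics/s2.png',cv2.resize(im[200:350,200:400,::-1],None,fx=4,fy=4,interpolation=2))
```

```text
((284.0000305175781, 301.5000305175781), (23.33452033996582, 16.26345443725586), 45.0) [ 0.45957178 -0.03285144  0.029     ]
```

View pics/s2.png

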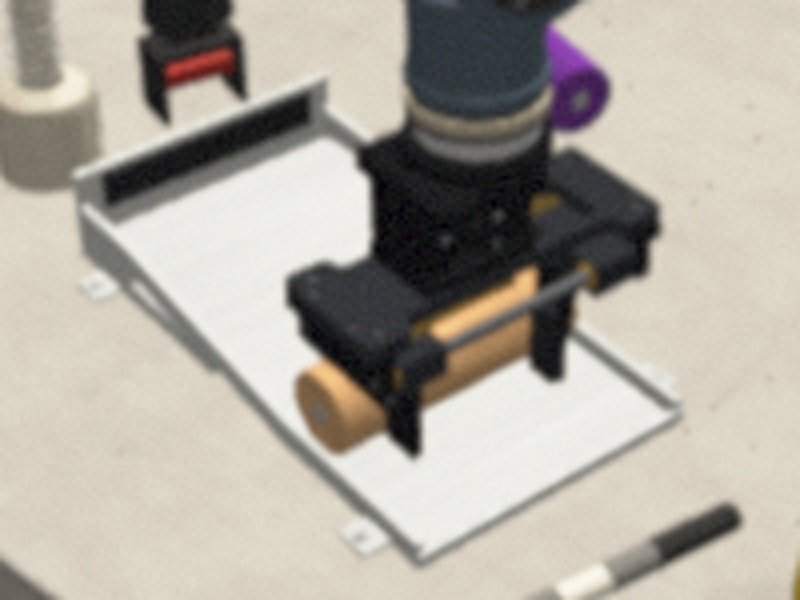

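The roller is just ahead of both fingers, which straddle its middle around crop (405,440) and (550,370). I'll push up the slope now.

Call:
drive_tool(deltas="87 0.4 2 0 0; 87 0.8 4.4 0 0; 87 1.3 7 0 0; 87 1.9 10 0 0; 87 2.4 13 0 0; 87 3 16 0 0; 87 3.6 19 0.4 0; 87 4.1 22 0.8 0; 87 4.7 25 1.2 0; 87 5.3 28 1.7 0; 87 5.8 31 2.1 0; 87 6.4 34 2.6 0")

```text
time_s: 4.9
position: [0.5275, -0.0452, 0.0172]
tcp_rot: [[0.188, 0.982, -0.0], [0.982, -0.188, -0.0], [-0.0, -0.0, -1.0]]
force: [0.3, -0.7, 0.9]
opening: 0.994
grasp_force: 0.5
```

Call:
drive_tool(deltas="87 0.6 3 0.4 0; 87 1.1 6 0.9 0; 87 1.7 9 1.3 0; 87 2.3 12 1.7 0; 87 2.9 15 2.1 0; 87 3.4 18 2.6 0; 87 4 21 3 0; 87 4.6 24 3.4 0; 87 5.1 27 3.9 0; 87 5.7 30 4.3 0; 87 6.3 33 4.7 0; 87 6.9 36 5.1 0")

```text
time_s: 6.1
position: [0.5344, -0.0091, 0.0223]
tcp_rot: [[0.188, 0.982, -0.0], [0.982, -0.188, 0.0], [0.0, -0.0, -1.0]]
force: [0.5, 0.0, 0.4]
opening: 1.002
grasp_force: 0.5
```

Run:
```python
from h import *
im=imaging.capture('scene')
cv2.imwrite('pics/s3.png',cv2.resize(im[200:350,200:400,::-1],None,fx=4,fy=4,interpolation=2))
p=bot.read_state()['position'];u=np.array([.187,.982]);print((p[:2]-[.5307,-.0286])@u*1e3,(p[:2]-[.5307,-.0286])@[-.982,.187]*1e3)
```

```text
20.287679755543536 0.04991478508700742
```

View pics/s3.png

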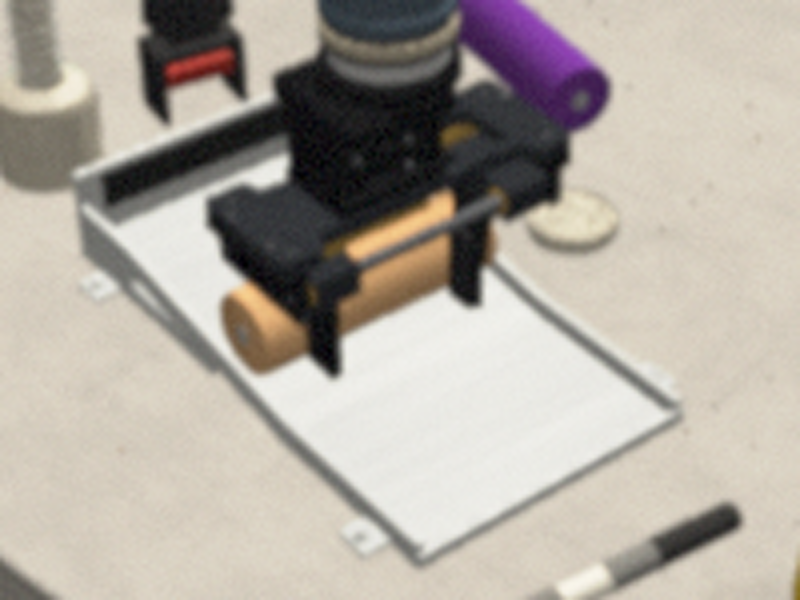

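The roller is partway up the slope, square, with both fingers against it at about crop (325,360) and (465,295). I'll keep the same pace.

Call:
drive_tool(deltas="87 0.6 3 0.4 0; 87 1.1 6 0.9 0; 87 1.7 9 1.3 0; 87 2.3 12 1.7 0; 87 2.9 15 2.1 0; 87 3.4 18 2.6 0; 87 4 21 3 0; 87 4.6 24 3.4 0; 87 5.1 27 3.9 0; 87 5.7 30 4.3 0; 87 6.3 33 4.7 0; 87 6.9 36 5.1 0")

```text
time_s: 7.35
position: [0.5413, 0.0269, 0.0274]
tcp_rot: [[0.188, 0.982, -0.0], [0.982, -0.188, -0.0], [-0.0, -0.0, -1.0]]
force: [-0.5, -0.8, 0.3]
opening: 0.998
grasp_force: 0.5
```

Call:
drive_tool(deltas="87 0.6 3 0.4 0; 87 1.1 6 0.9 0; 87 1.7 9 1.3 0; 87 2.3 12 1.7 0; 87 2.9 15 2.1 0; 87 3.4 18 2.6 0; 87 4 21 3 0; 87 4.6 24 3.4 0; 87 5.1 27 3.9 0; 87 5.7 30 4.3 0; 87 6.3 33 4.7 0; 87 6.9 36 5.1 0")

```text
time_s: 8.55
position: [0.5481, 0.0629, 0.0325]
tcp_rot: [[0.188, 0.982, -0.0], [0.982, -0.188, 0.0], [-0.0, -0.0, -1.0]]
force: [0.2, -1.0, 0.7]
opening: 1.0
grasp_force: 0.5
```

Run:
```python
from h import *
im=imaging.capture('scene')
cv2.imwrite('pics/s4.png',cv2.resize(im[170:320,190:390,::-1],None,fx=4,fy=4,interpolation=2))
p=bot.read_state()['position'];u=np.array([.187,.982]);print((p[:2]-[.5307,-.0286])@u*1e3,(p[:2]-[.5307,-.0286])@[-.982,.187]*1e3)
```

```text
93.57440226428666 -0.07128037732509473
```

View pics/s4.png

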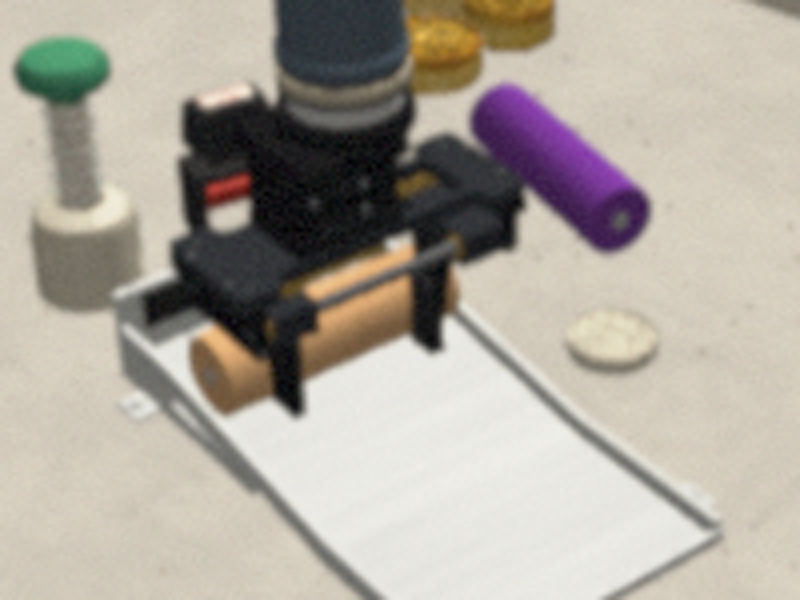

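Both fingers are still against the roller, which is about 30 mm short of the crest. I'll take the last stretch slower.

Call:
drive_tool(deltas="87 0.6 3 0.4 0; 87 1.1 6 0.9 0; 87 1.7 9 1.3 0; 87 2.3 12 1.7 0; 87 2.9 15 2.1 0; 87 3.4 18 2.6 0; 87 3.9 20.5 2.9 0; 87 4.3 22.5 3.2 0; 87 4.7 24.5 3.5 0; 87 5.1 26.5 3.8 0; 87 5.4 28.5 4 0; 87 5.8 30.5 4.2 0")

```text
time_s: 9.8
position: [0.5539, 0.0932, 0.0367]
tcp_rot: [[0.188, 0.982, -0.0], [0.982, -0.188, -0.0], [-0.0, -0.0, -1.0]]
force: [-0.1, 0.2, 0.8]
opening: 0.999
grasp_force: 0.5
```

Call:
drive_tool(deltas="87 0.4 2 0 0; 87 0.8 4 0 0; 87 1.1 6 0 0; 87 1.5 8 0 0; 87 1.9 10 0 0; 87 2.3 12 0 0; 87 2.7 14 0 0; 87 3 16 0 0; 87 3.4 18 0 0; 87 3.4 18 0 0; 87 3.4 18 0 0; 87 3.4 18 0 0")

```text
time_s: 11.0
position: [0.5573, 0.1111, 0.0366]
tcp_rot: [[0.188, 0.982, -0.0], [0.982, -0.188, -0.0], [-0.0, -0.0, -1.0]]
force: [-0.3, 0.7, -0.2]
opening: 1.002
grasp_force: 0.0
```

Run:
```python
from h import *
im=imaging.capture('scene')
cv2.imwrite('pics/s5.png',cv2.resize(im[170:320,190:390,::-1],None,fx=4,fy=4,interpolation=2))
p=bot.read_state()['position'];u=np.array([.187,.982]);print((p[:2]-[.5307,-.0286])@u*1e3,(p[:2]-[.5307,-.0286])@[-.982,.187]*1e3)
```

```text
142.11939204578562 -0.029065956517918684
```

View pics/s5.png

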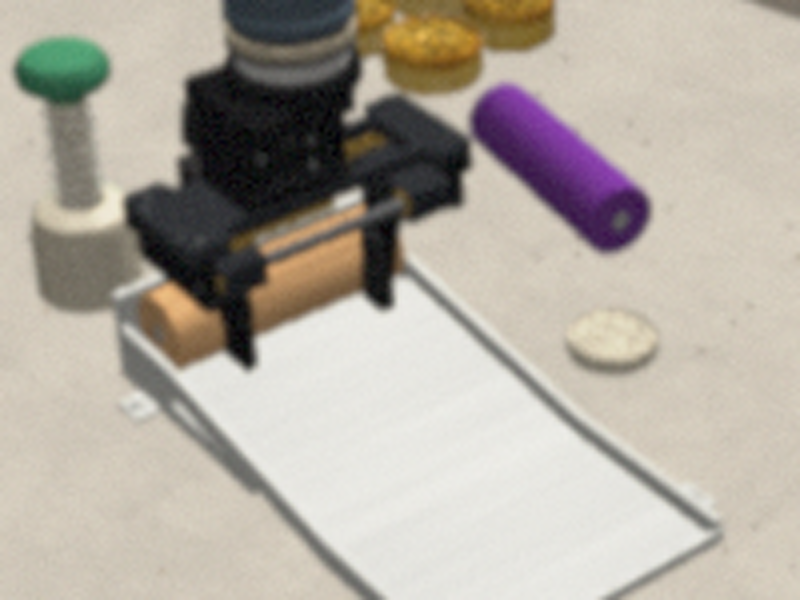

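The roller's centre is past the crest and contact force has gone to zero, so it has dropped into the seat. I'll back straight off, rise, and check.

Call:
drive_tool(deltas="87 -1 -5 0 0; 87 -3 -15 0 0; 87 -6 -30 0 0; 87 -8 -40 10 0; 87 -8 -40 50 0; 87 -8 -40 90 0; 87 -13 -80 120 0; 87 -19 -120 140 0; 87 -28 -160 140 0; 87 -36 -200 140 0; 87 -36 -200 140 0; 87 -36 -200 140 0")

```text
time_s: 12.25
position: [0.5208, -0.0903, 0.1772]
tcp_rot: [[0.191, 0.982, 0.0], [0.982, -0.191, 0.0], [0.0, 0.0, -1.0]]
force: [-0.1, -0.0, -0.4]
opening: 1.001
grasp_force: 0.0
```

Run:
```python
from h import *
for i in range(2):
    t=imaging.capture('top'); r,b,c,B=roller('top',t,(215,200,375,320),.0454)
    q=c[:2]-[.5307,-.0286]; print(r,c,q@[.187,.982]*1e3,q@[-.982,.187]*1e3)
s=imaging.capture('scene')
a=cv2.resize(t[190:320,215:375,::-1],(400,325)); b=cv2.resize(s[170:320,190:390,::-1],(400,300))
cv2.imwrite('pics/s6.png',np.hstack([a[:300],b])); print(bot.read_state()['force'],bot.read_state()['time_s'])
```

```text
((243.30972290039062, 248.38778686523438), (19.206836700439453, 62.23014831542969), 12.094757080078125) [0.56888983 0.15497934 0.0454    ] 187.41640734033928 -3.173073271066709
((243.2950897216797, 248.45608520507812), (19.206836700439453, 62.36983108520508), 12.094757080078125) [0.56871239 0.15501405 0.0454    ] 187.41731694249833 -2.99234283761371
[-0.59384657  0.03913375  0.39703781] 12.4
```

View pics/s6.png

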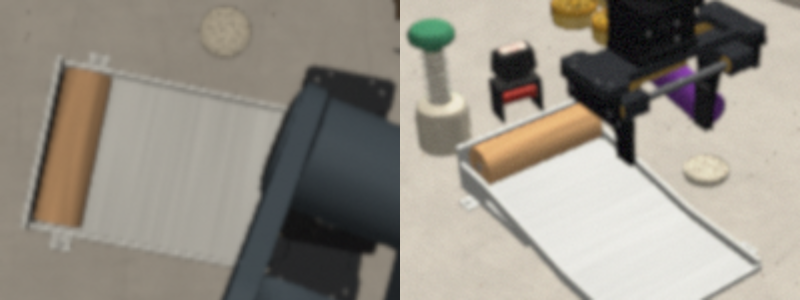

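The roller lies against the stop along its full length (left picture, about (72,148)) and is at rest. The arm is clear and the other things are where they were. I'll hand in.

```bash
python3 -c "
from rig import bot
print(bot.hand_in())"
```

```text
the job is handed in; nothing more can be done
None
```

The wooden roller was pushed up the slope and over the crest, and it lies at rest in the seat against the stop; the arm is clear, nothing else was moved, and the job was handed in at about 12.4 s.

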